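Third hand: hold the clock pillar against the spring stop

TASK

Pick out the middle-length one of the three brass clock pillars, lay it in the V-groove of the aluminium jig and slide it along the groove against the spring stop until the stop's pointer stands between the two marks on the scale. Finish while holding it there, gripped and pushed steadily, so that I can drive a screw into its free end. Never run the stop to the end of its travel, and leave the other pillars and everything else on the bench where they are.

Things in the scene. Friction and masses are not known exactly. Their poses are not given: they have to be found in the camera images.
- pillar_middle: solid plain brass clock pillar: a straight octagonal bar 24 mm across flats with a dark dimple (9 mm wide) in each end; length 56 mm (the middle length of the three). Lies on one of its flats on the bench. Origin at the middle of the bar (12 mm above the surface it lies on), x axis along its length; both ends are alike. Weighs about 225 g. This is the one to use.
- pillar_short: solid plain brass clock pillar: a straight octagonal bar 24 mm across flats with a dark dimple (9 mm wide) in each end; length 42 mm (the shortest of the three). Lies on one of its flats on the bench. Origin at the middle of the bar (12 mm above the surface it lies on), x axis along its length; both ends are alike. Weighs about 170 g. Leave alone.
- pillar_long: solid plain brass clock pillar: a straight octagonal bar 24 mm across flats with a dark dimple (9 mm wide) in each end; length 70 mm (the longest of the three). Lies on one of its flats on the bench. Origin at the middle of the bar (12 mm above the surface it lies on), x axis along its length; both ends are alike. Weighs about 285 g. Leave alone.
- jig: fixed aluminium holding jig, 220 mm long (x), 70 mm wide, on a 10 mm base plate. Origin at the centre of its underside, on the bench; x points along the V-groove towards the spring stop, z up. The stop's dark housing (x = 78 to 108 mm, 68 mm high) stands at the +x end. Gripper fingers have free room on both sides of the groove.
- groove (a point): middle of the V-groove's length, on the axis of a pillar seated in it, 45 mm above the bench (jig frame x = -40 mm, y = 0). The groove is a ridge 140 mm long along the jig's x, 20 mm wide over its upper edges, which lie 7 mm below this axis; its 45 degree faces fit two flats of a pillar, whose sides stand free to be gripped from above. Open at the -x end.
- scale (a point): point midway between the two dark raised marks on the scale bar, which lies beside the stop (10 mm wide, jig frame x = 24 to 86 mm, y = -30 mm, top 62 mm above the bench). The marks are 10 mm centre to centre along the jig's x, each 1.5 mm wide and 3 mm high.
- stop (a joint): travel of the spring stop along the jig's x, in m: 0 at rest, 0.032 fully in. Its spring pushes back with 2 N at 0 and 0.4 N more per mm (6 N at 10 mm, 10 N at 20 mm) and returns it when let go. A thin steel pointer on the stop is over the scale's first mark at 0.010, over the second at 0.020.
- stop_face (a point): centre of the flat steel face of the spring stop, a disc 30 mm across and 8 mm thick with the pointer on top (68 mm above the bench). The pillar's end is pushed against it. On the groove's axis, 45 mm above the bench, jig frame x = 30 mm with the stop at rest; moves with the stop.
- loupe: black eyeglass loupe, a cone 34 mm across below, 26 mm above and 30 mm tall; origin at the centre of its underside. Leave alone.
- screwdriver: small all-steel screwdriver, about 120 mm long, 8 mm thick, lying flat; origin near its middle, x along it. Leave alone.
- tweezers: steel tweezers 120 mm long, 4 mm thick, lying flat; origin in the middle, x along them. Leave alone.
- tin: flat round aluminium tin, 48 mm across, 16 mm tall; origin at the centre of its underside. Leave alone.
- pot: white plastic pot, 44 mm across, 28 mm tall; origin at the centre of its underside. Leave alone.
Mind the look-alikes: they are no part of the job. Several things have the shape of the jig; the one meant has the colours described above.

How it is judged (in metres and radians):
On the way:
1. the middle-length pillar lies in the V-groove of the jig (y of pillar_middle in the frame of jig between -0.004 and 0.004 m and z of pillar_middle in the frame of jig between 0.041 and 0.05 m and angle between the x axis of pillar_middle and the x axis of jig, either way round below 0.1 rad and x of pillar_middle in the frame of jig between -0.11 and 0.035 m), for 0.2 s.
At the end, for the whole second after the job is handed in: The 56 mm pillar lies in the groove (axis within 4 mm sideways, 41 to 50 mm up, within 0.1 rad of its direction), its end on the stop; the fingers hold it so that the stop is 9 to 21 mm in and feels 4.5 to 12 N, all at rest (under 10 mm/s) (y of pillar_middle in the frame of jig between -0.004 and 0.004 m and z of pillar_middle in the frame of jig between 0.041 and 0.05 m and angle between the x axis of pillar_middle and the x axis of jig, either way round below 0.1 rad and value of joint stop between 0.009 and 0.021 m and distance between pillar_middle and stop_face below 0.031 m and contact force between pillar_middle and stop between 4.5 and 12 N and contact force between the fingers and pillar_middle above 2 N and linear speed of pillar_middle below 0.01 m/s and velocity of joint stop below 0.01 m/s); the arm keeps its last pose, push and grip.
It fails at once if the spring stop is run to the end of its travel (beyond 29 mm) (value of joint stop above 0.029 m).
It fails at once if another pillar is moved more than 20 mm (distance of any of pillar_short, pillar_long from where it was at the start of the episode above 0.02 m).
It fails at once if another thing on the bench is moved more than 20 mm (distance of any of loupe, screwdriver, tweezers, tin, pot from where it was at the start of the episode above 0.02 m).
It also fails if it takes over 45 s, if anything falls off the work surface, if the arm or the gripper's body presses on something with over 40 N, if the wrist force passes 120 N, or if a joint passes its speed limit or range.

ROBOT

A 6-joint arm with a two-finger parallel gripper is mounted at the origin on the work surface. World frame = base frame: x ahead of the robot, y to its left, z up, the work surface at z = 0. Lengths are in mm, angles in rad, forces in N, time in s.
With the tool pointing down it reaches from about 350 to 775 mm from the base axis. Payload 7.3 kg.
Tool frame: the origin (TCP) lies at the very end of the fingers, on their centre line; the grasp point (between the pads) lies 19 mm behind it; z points along the fingers, y is the line along which they close (so a half turn about z gives the same grasp; the last joint's range is limited). The gripper opens to 92 mm and grips with 3 to 60 N. Pads are 19 mm wide; open, the fingers measure 130 mm over their backs; the gripper's body (75 mm by 190 mm) begins 47 mm behind the grasp point.
Start: joints at [1.039, 0.342, 1.524, -0, 1.275, -0.146], TCP at [197.545, 486.437, 226.741] pointing down, gripper open.
Joint ranges: [-2.53, 2.53], [-0.77, 2.02], [0.04, 2.7], [-1, 4.14], [0.28, 2.66], [-3.11, 3.11]. Speed limits (rad/s): [2.57, 2.57, 3.14, 3.14, 3.14, 3.14].

INTERFACE

Orientations are given as [roll, pitch, yaw] about the fixed x, y, z axes, in that order (R = Rz(yaw) Ry(pitch) Rx(roll)).
In Python, from plant import bot gives the robot as it stands.
- The arm moves only by the tool jog_arm, never from a script. Its argument "targets" is a list of rows, each an object with "xyz": the shift along the tool's x, y, z as a fraction of full scale, a list of three; "spin": the turn about the tool's z as a fraction of full scale. In form: [{"xyz": [x, y, z], "spin": spin}, ...]. A call has exactly 10 rows; each row shifts and turns the commanded pose from where the row before left it, along the tool's axes as they then stand; what a row does not reach is not made up. Full scale, the value 1, is 80 mm for a shift and 0.1 rad for a turn. A row lasts 1/8 s, in which the tool goes at most 62.5 mm and 10.7 degrees, less where a joint would pass 70% of its speed; a pose out of reach is approached as far as the arm can. A call with a number of a shift or a turn outside -1 to 1 is refused whole. A call with a gripper value outside its range is refused whole. "gripper" is the opening in per cent of the stroke, from 0 (shut) to 100 (fully open), set as the call begins (left out, the last holds). The fingers move at their own pace and stop on an object; the grip force is fixed at half the most. Time passes only in rows, so rows that do not move let the fingers close, or fill a call up. It gives the time, the measured TCP pose, the force, the opening and the grip force at its end, in the units of the state.
- bot.get_obs(): the state, without advancing time (a new reading comes with each control period).
- bot.capture(name): name is "side" or "top"; returns the picture (400x640x3 uint8, blue, green, red); there is no depth.
- bot.get_calibration(name): a dict with "vfov" (degrees; the focal length in pixels is half the picture's height over the tangent of half this angle, whatever the lens; pixels are square), "cx", "cy" (the principal point, pixels), "eye" and "rotation" of the camera in the world. Camera axes: x right, y down, z forward; pixel columns grow to the right and rows downward; lengths in mm; the calibration is good to about 2 mm. A picture is of the moment at which its call begins. get_calibration takes no time and is no camera call.
- bot.close_job(): hands the job in; it is judged then, once.
The state is a dict: "time": time; "joint_positions": joint angles; "dq": joint speeds; "tau": joint torques, N m; "tool_pos": TCP position; "tcp_rot": TCP orientation; "contact_force": force on the tool from outside, world axes, zero at the start; "moment": the same for the moment, N m; "grip_width": finger opening in mm; "finger_force": force on a finger pad.
Only numpy, scipy, OpenCV 4.12 (cv2) and the standard library are available. Lean on these libraries where they do the work, as an engineer would, in place of code of your own. Each camera call takes 0.05 s, during which the arm holds its last target. There are 200 camera calls.

## Working session

There is one attempt and no reset: what is moved stays moved. The work goes in short steps, Python scripts to look and compute and a tool call to move; the robot and the scene stay as the last step left them, time stands still between calls to the robot, and variables do not carry over. Pictures are saved under pics/ and viewed, at most 10 in all, crops included, and the job is handed in when it is done.

Besides the shell and the picture viewer there is one more tool, called after "Emit:" as name(argument=value, ...) on one line, values as JSON. jog_arm: Moves the arm, as the interface text tells. Shift numbers are shares of 80 mm and turn numbers shares of 0.1 rad, none past 1 either way. Its arguments: {"type":"object","properties":{"targets":{"type":"array","items":{"type":"object","properties":{"xyz":{"type":"array","items":{"type":"number"}},"spin":{"type":"number"}}}},"gripper":{"type":"number"}},"required":["targets"]}

```bash
mkdir -p pics; python3 - <<'E'
from plant import bot
import cv2
for n in("top","side"):
    cv2.imwrite(f"pics/{n}0.png",bot.capture(n)); print(n,bot.get_calibration(n))
print(bot.get_obs())
E
```

```text
top {'vfov': 51.48130946289395, 'cx': 315.22831947540897, 'cy': 205.24681684579255, 'eye': array([406.13871605, -43.66727787, 996.53953509]), 'rotation': array([-2.98028094, -0.00835537, -1.56285217])}
side {'vfov': 42.082340517184505, 'cx': 317.5442227782435, 'cy': 198.94465314324015, 'eye': array([  357.11665551, -1132.77398331,   652.6242364 ]), 'rotation': array([-2.04821399,  0.00965846, -0.18452785])}
{'time': 0.1, 'joint_positions': array([ 1.03902139e+00,  3.42652888e-01,  1.52489239e+00, -2.66926154e-05,
        1.27541887e+00, -1.46026942e-01]), 'dq': array([-0.00130208, -0.00158921, -0.00071171,  0.00171933, -0.00017395,
       -0.00078177]), 'tau': array([ 1.93437561e-03, -4.32002592e+01, -2.44695514e+01,  7.19484617e-02,
        5.27603785e-02, -8.29389865e-05]), 'tool_pos': array([197.34959465, 486.11056502, 226.12470614]), 'tcp_rot': array([-3.14023204e+00, -1.74310710e-04,  2.75585233e+00]), 'contact_force': array([ 0.30830225, -0.75666436, -0.25870006]), 'moment': array([-0.01986919, -0.06450181, -0.03591979]), 'finger_force': 0.0, 'grip_width': 92.08402772615605}
```

View pics/top0.png

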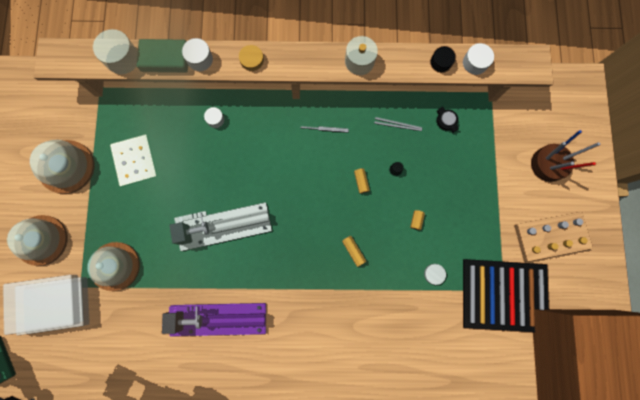

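View pics/side0.png

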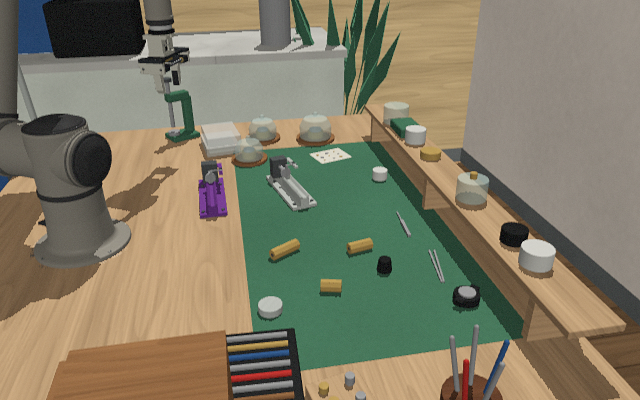

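Top view: the brass bars are at (362,181), (418,220) and (354,251), which look like middle, short and long. There are two jig shapes: an aluminium one at (222,226) with a dark housing at its left end, and a purple look-alike at (215,320). I'm measuring the bars and enlarging the crop to confirm.

```bash
cat > h.py <<'E'
import numpy as np,cv2
from scipy.spatial.transform import Rotation as R
from plant import bot
def cam(n):
    c=bot.get_calibration(n); f=200/np.tan(np.radians(c['vfov']/2))
    return f,c['cx'],c['cy'],np.array(c['eye']),R.from_euler('xyz',c['rotation']).as_matrix()
def ray(n,u,v):
    f,cx,cy,e,M=cam(n); return e,M@np.array([(u-cx)/f,(v-cy)/f,1])
def at(n,u,v,z):
    e,d=ray(n,u,v); return e+d*(z-e[2])/d[2]
def proj(n,P):
    f,cx,cy,e,M=cam(n); q=(np.atleast_2d(P)-e)@M; return np.c_[cx+f*q[:,0]/q[:,2],cy+f*q[:,1]/q[:,2]]
def tri(a,b):  # pixels in top, side -> point, miss
    (e1,d1),(e2,d2)=ray("top",*a),ray("side",*b)
    s=np.linalg.lstsq(np.c_[d1,-d2],e2-e1,rcond=None)[0]
    p,q=e1+s[0]*d1,e2+s[1]*d2; return (p+q)/2,np.linalg.norm(p-q)
def brass(n,im):
    h=cv2.cvtColor(im,cv2.COLOR_BGR2HSV); m=cv2.inRange(h,(12,140,60),(28,255,255))
    _,_,st,ce=cv2.connectedComponentsWithStats(m); return m,st,ce
E
python3 - <<'E'
from h import *
t=cv2.imread("pics/top0.png");s=cv2.imread("pics/side0.png")
from itertools import product
out={}
for n,im,box in(("top",t,(335,160,440,275)),("side",s,(262,230,380,300))):
    h=cv2.cvtColor(im,cv2.COLOR_BGR2HSV); m=cv2.inRange(h,(10,130,50),(30,255,255))
    k=np.zeros_like(m); x0,y0,x1,y1=box; k[y0:y1,x0:x1]=m[y0:y1,x0:x1]
    for c in cv2.findContours(k,0,2)[0]:
        if cv2.contourArea(c)<60: continue
        M=cv2.moments(c); p=(M['m10']/M['m00'],M['m01']/M['m00']); r=cv2.minAreaRect(c)
        a=np.radians(r[2]+(90 if r[1][0]<r[1][1] else 0)); u=np.array([np.cos(a),np.sin(a)])*10
        A=at(n,*(p+u),14);B=at(n,*(p-u),14); d=A-B
        print(n,np.round(p,1),np.round(r[1],1),"world",at(n,*p,14).round(1),"yaw",np.arctan2(d[1],d[0]).round(3),"len~",round(max(r[1])*np.linalg.norm(d)/20,1))
a=cv2.resize(t[165:285,155:455],None,fx=2.6,fy=2.6,interpolation=3)
b=cv2.resize(s[145:220,240:330],None,fx=3,fy=3,interpolation=3)
o=np.zeros((a.shape[0]+b.shape[0],780,3),np.uint8);o[:a.shape[0]]=a;o[a.shape[0]:,:b.shape[1]]=b
cv2.imwrite("pics/c1.png",o);print(o.shape)
E
```

```text
top [353.8 250.9] [30.4 10.1] world [ 457.8 -142.6   14. ] yaw -2.602 len~ 70.9
top [417.2 219.8] [10.6 18.2] world [ 533.  -294.7   14. ] yaw 2.895 len~ 44.3
top [361.4 180.5] [23.5 10.2] world [ 628.  -162.2   14. ] yaw -2.911 len~ 58.1
side [330.6 285.3] [11. 19.] world [ 533.8 -297.2   14. ] yaw 2.944 len~ 38.4
side [359.5 245.7] [ 9.9 25.7] world [ 628.5 -164.6   14. ] yaw -2.917 len~ 63.8
side [284.8 248.9] [10.5 31.4] world [ 460.1 -144.3   14. ] yaw -2.608 len~ 81.4
(537, 780, 3)
```

View pics/c1.png

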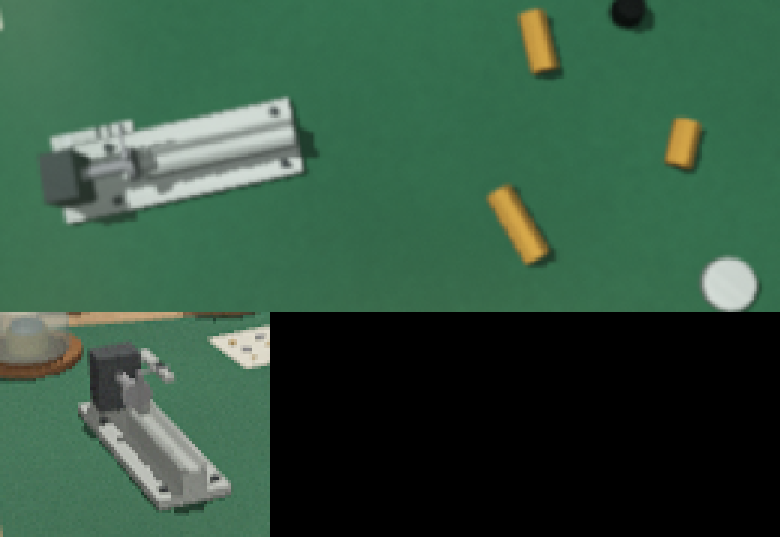

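The crop confirms it: the 58 mm measured bar at (361,180) is the middle one (the others measure 44 and 71). The aluminium jig with the dark housing at (175,232) is the right one. I'm fitting the jig pose from its base corners.

```bash
cat > jig.py <<'E'
from h import *
from scipy.optimize import least_squares
def T(p,P): 
    P=np.atleast_2d(P).astype(float); c,s=np.cos(p[2]),np.sin(p[2]); return np.c_[p[0]+c*P[:,0]-s*P[:,1],p[1]+s*P[:,0]+c*P[:,1],P[:,2]]
E
python3 - <<'E'
from jig import *
tp=np.array([[266.2,202.3],[271.5,230.8],[180,250.4],[174.6,217.3]]); tm=[[-110,-35,10],[-110,35,10],[110,35,10],[110,-35,10]]
sp=np.array([[293.3,208.5],[316.3,200.5],[266.5,176]]); sm=[[-110,35,7],[-110,-35,7],[110,35,7]]
for ws in(0,1):
    r=least_squares(lambda p:np.r_[(proj("top",T(p,tm))-tp).ravel(),ws*(proj("side",T(p,sm))-sp).ravel()],[450,150,1.6])
    p=r.x;print(p.round(3),r.fun.round(1))
print("groove",T(p,[-40,0,45]),"stop",T(p,[30,0,45]))
t=cv2.resize(cv2.imread("pics/top0.png")[190:260,160:285],None,fx=4,fy=4,interpolation=3)
s=cv2.resize(cv2.imread("pics/side0.png")[145:220,240:330],None,fx=4,fy=4,interpolation=3)
def seg(im,n,o,A,B,col):
    q=(proj(n,T(p,[A,B]))-o+.5)*4; cv2.line(im,*[tuple(int(v) for v in k) for k in q],col,1)
for im,n,o in((t,"top",(160,190)),(s,"side",(240,145))):
    for y in(-10,10): seg(im,n,o,[-110,y,38],[30,y,38],(0,0,255))
    for y in(-35,35): seg(im,n,o,[-110,y,10],[110,y,10],(255,0,0))
    seg(im,n,o,[-110,-35,10],[-110,35,10],(255,0,0)); seg(im,n,o,[110,-35,10],[110,35,10],(255,0,0))
    seg(im,n,o,[24,-25,62],[86,-25,62],(0,255,255));seg(im,n,o,[24,-35,62],[86,-35,62],(0,255,255))
    seg(im,n,o,[78,-20,68],[78,20,68],(255,0,255)); seg(im,n,o,[108,-20,68],[108,20,68],(255,0,255)); 
o=np.zeros((580,500,3),np.uint8);o[:280,:500]=t;o[280:,:360]=s;cv2.imwrite("pics/c2.png",o)
E
```

```text
[516.701 168.471   1.771] [-0.   0.  -0.3 -0.1 -0.5 -2.1  0.8  2.2 -0.   0.   0.   0.   0.   0. ]
[516.877 169.31    1.778] [-0.5 -0.4 -0.6 -0.5 -0.7 -1.8  0.4  2.5 -1.   0.1  0.8  3.1  0.4  0.2]
groove [[525.11364108 130.16708372  45.        ]] stop [[510.69999171 198.66705972  45.        ]]
```

View pics/c2.png

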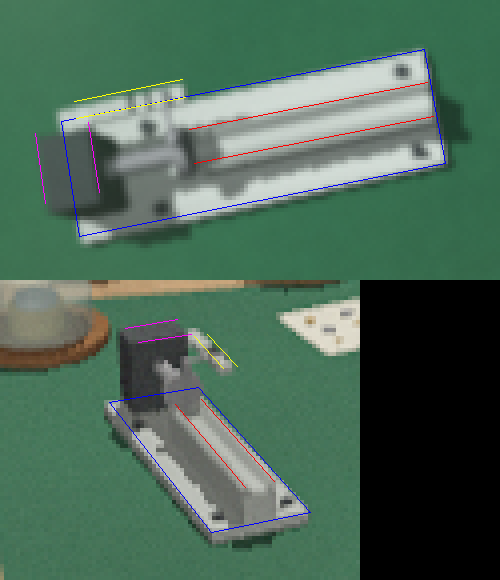

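The overlay fits the open end, but the stop end is slightly off because the upper left corner I picked was the scale bar. I'm refining from the straight plate edges.

```bash
python3 - <<'E'
from jig import *
im=cv2.imread("pics/top0.png"); h=cv2.cvtColor(im,cv2.COLOR_BGR2HSV).astype(float)
S=cv2.GaussianBlur(h[...,1],(3,3),0)
def cross(pr,th=100): # first index going inward where saturation falls below th
    i=np.argmax(pr<th); return i-1+(pr[i-1]-th)/(pr[i-1]-pr[i])
cols=np.arange(212,260); up=np.array([195+cross(S[195:240,c]) for c in cols]); lo=np.array([258-cross(S[258:215:-1,c]) for c in cols])
fu=np.polyfit(cols,up,1);fl=np.polyfit(cols,lo,1)
rows=np.arange(206,228); ri=np.array([290-cross(S[r,290:240:-1]) for r in rows]); fr=np.polyfit(rows,ri,1)
for nm,f,x,y in(("up",fu,cols,up),("lo",fl,cols,lo),("ri",fr,rows,ri)): print(nm,f,np.std(y-np.polyval(f,x)).round(2))
for z in(0,10):
  for nm,P in(("up",[(c,np.polyval(fu,c)) for c in(212,259)]),("lo",[(c,np.polyval(fl,c)) for c in(212,259)]),("ri",[(np.polyval(fr,r),r) for r in(206,227)])):
    A,B=[at("top",*q,z) for q in P]; d=A-B; print(z,nm,A.round(1),B.round(1),"yaw",np.arctan2(d[1],d[0]).round(4))
# housing dark blob
m=cv2.inRange(im,(0,0,0),(75,75,75))
t=cv2.resize(im[195:255,165:275],None,fx=7,fy=7,interpolation=2);cv2.imwrite("pics/c3.png",t)
E
```

```text
up [-2.16397445e-01  2.58295949e+02] 0.04
lo [-2.22285304e-01  2.92138583e+02] 0.06
ri [2.13771170e-01 2.23407046e+02] 0.1
0 up [548.4 199.2   0. ] [574.5  86.2   0. ] yaw 1.7974
0 lo [469.7 195.4   0. ] [495.7  83.9   0. ] yaw 1.7998
0 ri [565.4  65.4   0. ] [514.3  53.3   0. ] yaw 0.2335
10 up [547.  196.7  10. ] [572.8  84.9  10. ] yaw 1.7974
10 lo [469.1 193.   10. ] [494.8  82.6  10. ] yaw 1.7998
10 ri [563.8  64.3  10. ] [513.2  52.3  10. ] yaw 0.2335
```

View pics/c3.png

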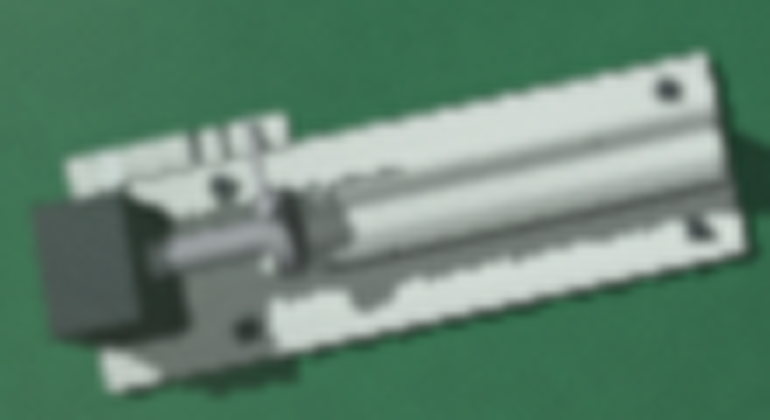

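```bash
python3 - <<'E'
from jig import *
yaw=1.799;a=np.array([np.cos(yaw),np.sin(yaw)]);n=np.array([np.sin(yaw),-np.cos(yaw)])
def P(nm,x,y,z):
    w=at("top",165+(x+.5)/7-.5,195+(y+.5)/7-.5,z)[:2]; print(nm,w.round(1),"t",(w@a).round(1),"n",(w@n).round(1))
P("ridge open",719.5,153.5,38);P("ridge stop",350,229,38)
P("mark1",222,147,65);P("mark2",193,152,65);P("pointer",258,140,66)
P("scale end",288,130,62);P("scale far",66,175,62);P("hous TL",33,205,68);P("hous BL",55,338,68);P("hous TR",122,195,68);P("hous BR",140,325,68)
P("hole",668,90,10);P("hole",699,228,10);P("hole",247,330,10);P("hole",225,188,10)
E
```

```text
ridge open [534.6  60.8] t -61.7 n 534.5
ridge stop [508.3 182.3] t 62.6 n 536.4
mark1 [531.6 218.5] t 92.5 n 567.3
mark2 [529.9 227.7] t 101.9 n 567.7
pointer [533.9 206.7] t 80.6 n 566.8
scale end [537.8 198.2] t 71.4 n 568.7
scale far [522.5 269.1] t 144.0 n 569.8
hous TL [511.9 277.1] t 154.1 n 561.3
hous BL [469.4 267.3] t 154.2 n 517.7
hous TR [515.4 248.8] t 125.7 n 558.3
hous BR [473.8 240.6] t 127.2 n 515.9
hole [560.2  82.1] t -46.7 n 564.2
hole [512.7  70.2] t -47.6 n 515.3
hole [476.6 222.1] t 108.5 n 514.5
hole [524.9 232.1] t 107.4 n 563.9
```

Emit:
jog_arm(targets=[{"xyz":[0,0,0],"spin":-0.62},{"xyz":[0,0,0],"spin":-0.62},{"xyz":[0,0,0],"spin":-0.62},{"xyz":[0,0,0],"spin":-0.62},{"xyz":[0,0,0],"spin":-0.62},{"xyz":[0,0,0],"spin":-0.62},{"xyz":[0,0,0],"spin":-0.62},{"xyz":[0,0,0],"spin":-0.62},{"xyz":[0,0,0],"spin":-0.62},{"xyz":[0,0,0],"spin":-0.6}], gripper=65)

```text
time: 1.35
tool_pos: [197.4, 486.2, 226.3]
tcp_rot: [-3.141, -0.001, -2.907]
contact_force: [-0.5, 1.0, 0.0]
grip_width: 59.7
finger_force: 0.0
```

Emit:
jog_arm(targets=[{"xyz":[-0.27,-0.7,0],"spin":0},{"xyz":[-0.27,-0.7,0],"spin":0},{"xyz":[-0.27,-0.7,0],"spin":0},{"xyz":[-0.27,-0.7,0],"spin":0},{"xyz":[-0.27,-0.7,0],"spin":0},{"xyz":[-0.27,-0.7,0],"spin":0},{"xyz":[-0.27,-0.7,0],"spin":0},{"xyz":[-0.27,-0.7,0],"spin":0},{"xyz":[-0.27,-0.7,0],"spin":0},{"xyz":[-0.27,-0.7,0],"spin":0}])

```text
time: 2.6
tool_pos: [537.3, -10.6, 226.4]
tcp_rot: [3.141, -0.0, -2.91]
contact_force: [0.9, 0.9, 0.4]
grip_width: 59.5
finger_force: 0.0
```

```bash
cat > go.py <<'E'
import sys
from h import *
def go(x,y,z,yaw):
    o=bot.get_obs(); p=np.array(o['tool_pos']);r=o['tcp_rot']
    M=R.from_euler('xyz',r).as_matrix(); d=M.T@(np.array([x,y,z])-p)
    print("t",o['time'],"pos",p.round(1),"rpy",np.round(r,3),"F",np.round(o['contact_force'],1),"grip",round(o['grip_width'],1),round(o['finger_force'],1))
    print("need rows*80mm",(d/80).round(3),"spin",round(-((yaw-r[2]+np.pi)%(2*np.pi)-np.pi)/.1,2))
go(*map(float,sys.argv[1:]))
E
python3 go.py 637.9 -160.7 226 3.373
```

```text
t 2.6 pos [537.3 -10.6 226.4] rpy [ 3.141 -0.    -2.91 ] F [0.9 0.9 0.4] grip 59.5 0.0
need rows*80mm [-0.792 -2.114  0.004] spin 0.0
```

Emit:
jog_arm(targets=[{"xyz":[-0.2,-0.53,0],"spin":0},{"xyz":[-0.2,-0.53,0],"spin":0},{"xyz":[-0.2,-0.53,0],"spin":0},{"xyz":[-0.19,-0.52,0],"spin":0},{"xyz":[0,0,0.52],"spin":0},{"xyz":[0,0,0.52],"spin":0},{"xyz":[0,0,0.52],"spin":0},{"xyz":[0,0,0.52],"spin":0},{"xyz":[0,0,0],"spin":0},{"xyz":[0,0,0],"spin":0}])

```text
time: 3.85
tool_pos: [637.8, -158.9, 61.8]
tcp_rot: [-3.141, 0.002, -2.909]
contact_force: [-0.6, 0.9, 0.7]
grip_width: 59.6
finger_force: 0.0
```

```bash
python3 go.py 637.9 -160.7 3 3.373; python3 - <<'E'
from h import *
s=cv2.resize(bot.capture("side")[175:275,300:430],None,fx=5,fy=5,interpolation=2); cv2.imwrite("pics/c4.png",s)
E
```

```text
t 3.85 pos [ 637.8 -158.9   61.8] rpy [-3.141e+00  2.000e-03 -2.909e+00] F [-0.6  0.9  0.7] grip 59.6 0.0
need rows*80mm [ 0.006 -0.022  0.735] spin 0.01
```

View pics/c4.png

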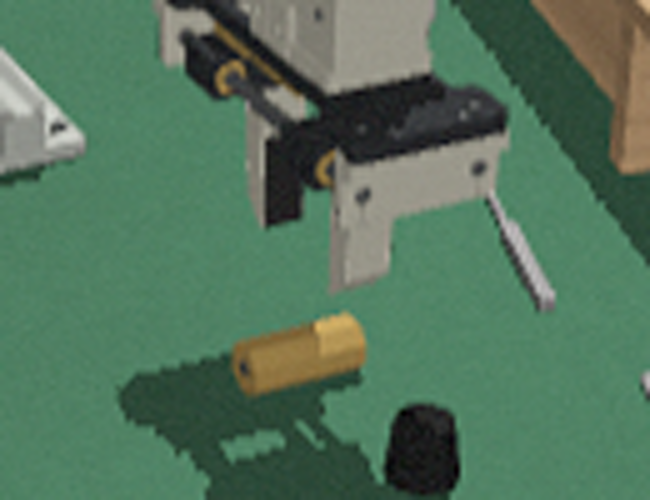

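The picture shows the open fingers straddling the middle pillar at crop (300,355), with the loupe at (425,445) near the right finger. I'm narrowing the opening, then going down.

Emit:
jog_arm(targets=[{"xyz":[0,-0.02,0],"spin":0},{"xyz":[0,0,0],"spin":0},{"xyz":[0,0,0],"spin":0},{"xyz":[0,0,0.15],"spin":0},{"xyz":[0,0,0.15],"spin":0},{"xyz":[0,0,0.15],"spin":0},{"xyz":[0,0,0.14],"spin":0},{"xyz":[0,0,0.12],"spin":0},{"xyz":[0,0,0],"spin":0},{"xyz":[0,0,0],"spin":0}], gripper=48)

```text
time: 5.15
tool_pos: [637.6, -160.2, 3.8]
tcp_rot: [-3.141, 0.001, -2.909]
contact_force: [0.2, 0.2, -0.2]
grip_width: 44.0
finger_force: 0.0
```

Emit:
jog_arm(targets=[{"xyz":[0,0,0],"spin":0},{"xyz":[0,0,0],"spin":0},{"xyz":[0,0,0],"spin":0},{"xyz":[0,0,0],"spin":0},{"xyz":[0,0,0],"spin":0},{"xyz":[0,0,0],"spin":0},{"xyz":[0,0,0],"spin":0},{"xyz":[0,0,0],"spin":0},{"xyz":[0,0,0],"spin":0},{"xyz":[0,0,0],"spin":0}], gripper=0)

```text
time: 6.4
tool_pos: [637.6, -160.3, 3.9]
tcp_rot: [-3.141, 0.001, -2.909]
contact_force: [-0.0, -1.3, 5.6]
grip_width: 23.6
finger_force: 30.0
```

Emit:
jog_arm(targets=[{"xyz":[0,0,-0.36],"spin":0},{"xyz":[0,0,-0.36],"spin":0},{"xyz":[0,0,-0.36],"spin":0},{"xyz":[0,0,-0.36],"spin":0},{"xyz":[0,0,-0.36],"spin":0},{"xyz":[0,0,0],"spin":1},{"xyz":[0,0,0],"spin":1},{"xyz":[0,0,0],"spin":1},{"xyz":[0,0,0],"spin":1},{"xyz":[0,0,0],"spin":1}])

```text
time: 7.65
tool_pos: [636.6, -159.6, 146.0]
tcp_rot: [3.141, -0.003, 2.871]
contact_force: [-0.8, -0.4, -2.6]
grip_width: 23.4
finger_force: 30.0
```

Emit:
jog_arm(targets=[{"xyz":[0,0,0],"spin":1},{"xyz":[0,0,0],"spin":1},{"xyz":[0,0,0],"spin":1},{"xyz":[0,0,0],"spin":1},{"xyz":[0,0,0],"spin":1},{"xyz":[0,0,0],"spin":1},{"xyz":[0,0,0],"spin":1},{"xyz":[0,0,0],"spin":1},{"xyz":[0,0,0],"spin":1},{"xyz":[0,0,0],"spin":1}])

```text
time: 8.9
tool_pos: [636.6, -159.6, 146.1]
tcp_rot: [-3.139, -0.002, 1.871]
contact_force: [-0.2, -0.1, -1.5]
grip_width: 23.7
finger_force: 30.0
```

```bash
python3 go.py 522.9 129.2 130 1.799
```

```text
t 8.9 pos [ 636.6 -159.6  146.1] rpy [-3.139e+00 -2.000e-03  1.871e+00] F [-0.2 -0.1 -1.5] grip 23.7 30.0
need rows*80mm [ 3.868 -0.291  0.209] spin 0.72
```

Emit:
jog_arm(targets=[{"xyz":[0.55,-0.04,0],"spin":0},{"xyz":[0.55,-0.04,0],"spin":0},{"xyz":[0.55,-0.04,0],"spin":0},{"xyz":[0.55,-0.04,0],"spin":0},{"xyz":[0.55,-0.04,0],"spin":0},{"xyz":[0.55,-0.04,0],"spin":0},{"xyz":[0.56,-0.05,0],"spin":0},{"xyz":[0,0,0.3],"spin":0.72},{"xyz":[0,0,0.28],"spin":0},{"xyz":[0,0,0],"spin":0}])

```text
time: 10.15
tool_pos: [521.0, 127.8, 99.0]
tcp_rot: [-3.136, -0.001, 1.802]
contact_force: [-0.7, 0.9, -0.8]
grip_width: 23.4
finger_force: 30.0
```

```bash
python3 go.py 522.9 129.2 36 1.799; python3 - <<'E'
from h import *
t=bot.capture("top");s=bot.capture("side")
a=cv2.resize(t[185:260,160:290],None,fx=4,fy=4,interpolation=2); b=cv2.resize(s[140:215,245:345],None,fx=4,fy=4,interpolation=2)
o=np.zeros((600,520,3),np.uint8);o[:300]=a;o[300:,:400]=b;cv2.imwrite("pics/c5.png",o);cv2.imwrite("pics/s5.png",s)
E
```

```text
t 10.15 pos [521.  127.8  99. ] rpy [-3.136e+00 -1.000e-03  1.802e+00] F [-0.7  0.9 -0.8] grip 23.4 30.0
need rows*80mm [0.011 0.031 0.787] spin 0.03
```

View pics/c5.png

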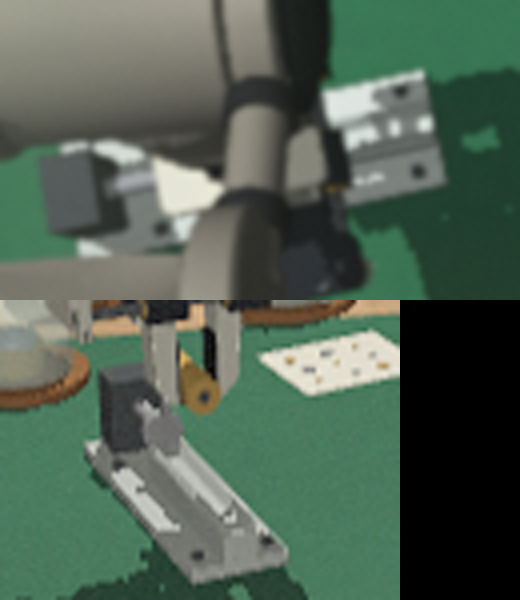

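Side crop: the pillar hangs between the fingers with its free-end dimple at (204,397), above the groove. I'm comparing this view with my model.

```bash
python3 - <<'E'
from jig import *
p=[513.8,168.2,1.799]; a=np.array([np.cos(p[2]),np.sin(p[2])])
q=lambda n,P:((proj(n,P)-(245,140)+.5)*4-.5+(0,300)).round(0)
print("end pred",q("side",np.r_[[521.,127.8]-18*a,108]))
for nm,P in(("near corner top",[-110,35,10]),("near bot",[-110,35,0]),("right top",[-110,-35,10]),("right bot",[-110,-35,0]),("left top",[110,35,10]),("ridge L",[-110,10,38]),("ridge R",[-110,-10,38]),("Vbottom",[-110,0,28]),("stop face",[30,0,45]),("hole -",[-94.5,25,10]),("hole r",[-94.5,-25,10]),("housing",[78,22,68]),("housing R",[78,-22,68]),("housL",[108,22,68])): print(nm,q("side",T(p,P)))
s=cv2.imread("pics/s5.png");b=cv2.resize(s[155:215,260:330],None,fx=9,fy=9,interpolation=2);cv2.imwrite("pics/c6.png",b)
for P in([-110,35,10],[-110,-35,10],[-110,10,38],[-110,-10,38],[-110,0,28],[30,0,45]): print(P,((proj("side",T(p,P))-(260,155)+.5)*9-.5).round(0))
E
```

```text
end pred [[204. 398.]]
near corner top [[190. 573.]]
near bot [[190. 586.]]
right top [[288. 552.]]
right bot [[288. 565.]]
left top [[ 82. 444.]]
ridge L [[224. 527.]]
ridge R [[253. 522.]]
Vbottom [[239. 538.]]
stop face [[163. 434.]]
hole - [[195. 560.]]
hole r [[265. 545.]]
housing [[109. 384.]]
housing R [[167. 374.]]
housL [[ 96. 370.]]
[-110, 35, 10] [[293. 480.]]
[-110, -35, 10] [[514. 433.]]
[-110, 10, 38] [[370. 377.]]
[-110, -10, 38] [[434. 364.]]
[-110, 0, 28] [[403. 401.]]
[30, 0, 45] [[232. 166.]]
```

View pics/c6.png

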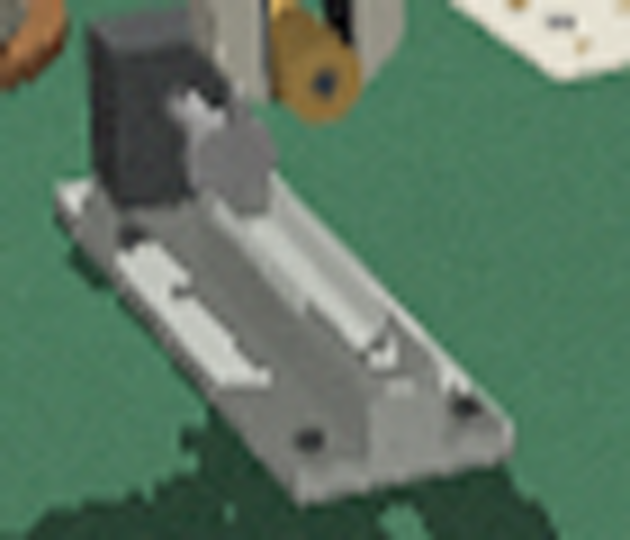

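The grasp is as predicted: the free end is at (204,397) against (204,398) predicted. The jig sits about 1 mm further over than the model. I'm shifting sideways and lowering.

Emit:
jog_arm(targets=[{"xyz":[0.01,0.035,0],"spin":0.03},{"xyz":[0,0,0.15],"spin":0},{"xyz":[0,0,0.15],"spin":0},{"xyz":[0,0,0.15],"spin":0},{"xyz":[0,0,0.12],"spin":0},{"xyz":[0,0,0.08],"spin":0},{"xyz":[0,0,0.03],"spin":0},{"xyz":[0,0,0],"spin":0},{"xyz":[0,0,0],"spin":0},{"xyz":[0,0,0],"spin":0}])

```text
time: 11.5
tool_pos: [525.8, 129.2, 47.0]
tcp_rot: [3.141, -0.0, 1.799]
contact_force: [0.1, -0.1, -2.3]
grip_width: 24.0
finger_force: 30.0
```

```bash
python3 go.py 523.5 129.3 36.5 1.799
```

```text
t 11.5 pos [525.8 129.2  47. ] rpy [ 3.141 -0.     1.799] F [ 0.1 -0.1 -2.3] grip 24.0 30.0
need rows*80mm [ 0.008 -0.028  0.132] spin -0.0
```

Emit:
jog_arm(targets=[{"xyz":[0,-0.025,0],"spin":0},{"xyz":[0,0,0],"spin":0},{"xyz":[0,0,0.03],"spin":0},{"xyz":[0,0,0.03],"spin":0},{"xyz":[0,0,0.02],"spin":0},{"xyz":[0,0,0],"spin":0},{"xyz":[0,0,0],"spin":0},{"xyz":[0,0,0],"spin":0},{"xyz":[0,0,0],"spin":0},{"xyz":[0,0,0],"spin":0}])

```text
time: 12.75
tool_pos: [523.7, 128.7, 40.3]
tcp_rot: [3.141, -0.0, 1.799]
contact_force: [0.1, 0.2, -1.7]
grip_width: 23.9
finger_force: 30.0
```

```bash
python3 go.py 523.5 129.3 36.5 1.799
```

```text
t 12.75 pos [523.7 128.7  40.3] rpy [ 3.141 -0.     1.799] F [ 0.1  0.2 -1.7] grip 23.9 30.0
need rows*80mm [ 0.008 -0.     0.048] spin -0.0
```

Emit:
jog_arm(targets=[{"xyz":[0,0,0.01],"spin":0},{"xyz":[0,0,0],"spin":0},{"xyz":[0,0,0.01],"spin":0},{"xyz":[0,0,0],"spin":0},{"xyz":[0,0,0.01],"spin":0},{"xyz":[0,0,0],"spin":0},{"xyz":[0,0,0],"spin":0},{"xyz":[0,0,0],"spin":0},{"xyz":[0,0,0],"spin":0},{"xyz":[0,0,0],"spin":0}])

```text
time: 14.0
tool_pos: [524.3, 128.8, 38.3]
tcp_rot: [3.14, 0.0, 1.799]
contact_force: [4.0, 1.3, 3.0]
grip_width: 23.7
finger_force: 30.0
```

Contact: the force pushes the pillar towards +tool y, so I'm following that and settling it further.

Emit:
jog_arm(targets=[{"xyz":[0,0.01,0],"spin":0},{"xyz":[0,0,0],"spin":0},{"xyz":[0,0.005,0.005],"spin":0},{"xyz":[0,0,0],"spin":0},{"xyz":[0,0,0.005],"spin":0},{"xyz":[0,0,0],"spin":0},{"xyz":[0,0,0],"spin":0},{"xyz":[0,0,0],"spin":0},{"xyz":[0,0,0],"spin":0},{"xyz":[0,0,0],"spin":0}])

```text
time: 15.25
tool_pos: [525.2, 129.0, 37.3]
tcp_rot: [3.141, -0.0, 1.799]
contact_force: [2.7, 1.2, 4.5]
grip_width: 23.8
finger_force: 30.0
```

Emit:
jog_arm(targets=[{"xyz":[0,0.01,0],"spin":0},{"xyz":[0,0,0],"spin":0},{"xyz":[0,0,0.008],"spin":0},{"xyz":[0,0,0],"spin":0},{"xyz":[0,0,0],"spin":0},{"xyz":[0,0,0],"spin":0},{"xyz":[0,0,0],"spin":0},{"xyz":[0,0,0],"spin":0},{"xyz":[0,0,0],"spin":0},{"xyz":[0,0,0],"spin":0}])

```text
time: 16.5
tool_pos: [525.6, 129.1, 36.9]
tcp_rot: [3.141, -0.0, 1.799]
contact_force: [1.1, 1.4, 7.9]
grip_width: 23.4
finger_force: 30.0
```

It's seated, with small side force and 8 N up. I'm sliding towards the stop.

Emit:
jog_arm(targets=[{"xyz":[0.05,0,0],"spin":0},{"xyz":[0.05,0,0],"spin":0},{"xyz":[0.05,0,0],"spin":0},{"xyz":[0.05,0,0],"spin":0},{"xyz":[0.05,0,0],"spin":0},{"xyz":[0.05,0,0],"spin":0},{"xyz":[0.03,0,0],"spin":0},{"xyz":[0,0,0],"spin":0},{"xyz":[0,0,0],"spin":0},{"xyz":[0,0,0],"spin":0}])

```text
time: 17.75
tool_pos: [519.8, 153.8, 36.9]
tcp_rot: [3.142, 0.001, 1.799]
contact_force: [1.1, -4.8, 8.3]
grip_width: 23.5
finger_force: 30.0
```

```bash
cat > f.py <<'E'
from h import *
o=bot.get_obs();y=1.799;a=np.array([np.cos(y),np.sin(y)]);n=np.array([a[1],-a[0]])
f=np.array(o['contact_force']);p=np.array(o['tool_pos'])
print("t",o['time'],"jig x of pillar end",(p[:2]@a-47.6+38).round(1),"n",(p[:2]@n).round(1),"z",p[2].round(1),"Fa",(f[:2]@a).round(1),"Fn",(f[:2]@n).round(1),"Fz",f[2].round(1),"grip",o['grip_width'],o['finger_force'])
E
python3 f.py
```

```text
t 17.75 jig x of pillar end 22.6 n 541.2 z 36.9 Fa -5.0 Fn -0.0 Fz 8.3 grip 23.547691158361324 29.993804257828742
```

Emit:
jog_arm(targets=[{"xyz":[0,0,-0.005],"spin":0},{"xyz":[0.03,0,0],"spin":0},{"xyz":[0.03,0,0],"spin":0},{"xyz":[0.03,0,0],"spin":0},{"xyz":[0.03,0,0],"spin":0},{"xyz":[0.03,0,0],"spin":0},{"xyz":[0.03,0,0],"spin":0},{"xyz":[0,0,0],"spin":0},{"xyz":[0,0,0],"spin":0},{"xyz":[0,0,0],"spin":0}])

```text
time: 19.0
tool_pos: [516.4, 168.6, 36.9]
tcp_rot: [-3.142, 0.001, 1.799]
contact_force: [2.8, -6.1, 3.9]
grip_width: 23.7
finger_force: 30.0
```

```bash
python3 f.py; python3 - <<'E'
from h import *
t=bot.capture("top");s=bot.capture("side")
a=cv2.resize(t[195:255,160:240],None,fx=5,fy=5,interpolation=2); b=cv2.resize(s[145:205,255:325],None,fx=5,fy=5,interpolation=2)
o=np.zeros((600,400,3),np.uint8);o[:300]=a;o[300:,:350]=b;cv2.imwrite("pics/c7.png",o)
E
```

```text
t 19.0 jig x of pillar end 37.8 n 541.1 z 36.9 Fa -6.6 Fn 1.3 Fz 3.9 grip 23.738040056889158 29.993698429316282
```

View pics/c7.png

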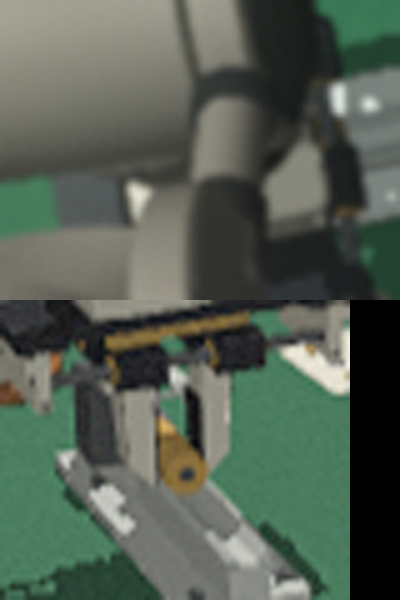

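Side view: the pillar is seated in the groove with its free-end dimple at (187,473), and the fingers hide the stop. Position and force both say the stop is about 5–8 mm in, so I'm pushing on about 7 mm in small steps and easing the downforce to get a clean reading.

Emit:
jog_arm(targets=[{"xyz":[0,0,-0.005],"spin":0},{"xyz":[0.02,0,0],"spin":0},{"xyz":[0.02,0,0],"spin":0},{"xyz":[0.02,0,0],"spin":0},{"xyz":[0.02,0,0],"spin":0},{"xyz":[0,0,0],"spin":0},{"xyz":[0,0,0],"spin":0},{"xyz":[0,0,0],"spin":0},{"xyz":[0,0,0],"spin":0},{"xyz":[0,0,0],"spin":0}])

```text
time: 20.35
tool_pos: [515.0, 174.6, 36.9]
tcp_rot: [-3.141, 0.001, 1.799]
contact_force: [4.3, -7.5, 1.4]
grip_width: 23.5
finger_force: 30.0
```

```bash
python3 f.py
```

```text
t 20.35 jig x of pillar end 44.0 n 541.1 z 36.9 Fa -8.2 Fn 2.5 Fz 1.4 grip 23.54896398703285 29.993054028600454
```

Emit:
jog_arm(targets=[{"xyz":[0.01,0.008,0],"spin":0},{"xyz":[0,0,0],"spin":0},{"xyz":[0,0,0],"spin":0},{"xyz":[0,0,0],"spin":0},{"xyz":[0,0,0],"spin":0},{"xyz":[0,0,0],"spin":0},{"xyz":[0,0,0],"spin":0},{"xyz":[0,0,0],"spin":0},{"xyz":[0,0,0],"spin":0},{"xyz":[0,0,0],"spin":0}])

```text
time: 21.6
tool_pos: [514.9, 175.0, 36.9]
tcp_rot: [-3.14, 0.001, 1.799]
contact_force: [2.1, -10.1, 2.8]
grip_width: 23.4
finger_force: 30.0
```

```bash
python3 f.py; python3 - <<'E'
from jig import *
s=bot.capture("side");b=cv2.resize(s[150:205,265:325],None,fx=10,fy=10,interpolation=2);cv2.imwrite("pics/c8.png",b)
p=[513.8+.7,168.4,1.799]
for d in(9,15,21):
    print(d,"free end",((proj("side",T(p,[30+d-56,0,45]))-(265,150)+.5)*10-.5).round(0),"pointer tip",((proj("side",T(p,[34+d,-30,67]))-(265,150)+.5)*10-.5).round(0))
E
```

```text
t 21.6 jig x of pillar end 44.4 n 541.1 z 36.9 Fa -10.3 Fn -0.3 Fz 2.8 grip 23.38438798237005 29.99331965809688
9 free end [[270. 299.]] pointer tip [[290. 128.]]
15 free end [[262. 291.]] pointer tip [[282. 121.]]
21 free end [[254. 282.]] pointer tip [[275. 113.]]
```

View pics/c8.png

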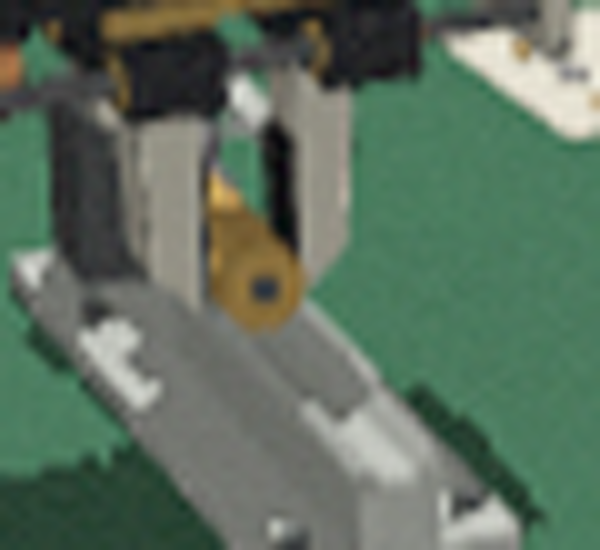

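The free-end dimple at (265,289) matches the predicted point for about 14–15 mm of travel at (262,291). The force agrees with that, so I'm handing in.

```bash
python3 -c "
from plant import bot
print(bot.close_job())"
```

```text
the job is handed in; nothing more can be done
None
```

I handed the job in with the 56 mm pillar in the aluminium jig's groove, gripped at 30 N and pushed against the stop. I estimate the stop is about 14–15 mm in, from arm position, push force and the free end's place in the side view. The fingers hid the pointer, so I could not see it between the marks.

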